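# Unfold the press crank and clamp the mounted specimen

## Task

Clamp the resin-mounted specimen in the small bench press: first swing the folded-down handle of the crank on top of the press up until it stands upright, then wind the crank clockwise (seen from above) until the foot bears firmly on the specimen. Feel for it: stop once the crank has clearly stiffened, and do not crush the specimen. Let go with the handle still standing and the specimen clamped, and leave the beaker, the dropper bottle and the vial beside the press where they are.

Things in the scene. Friction and masses are not known exactly. Their poses are not given: they have to be found in the camera images.
- crank_axis (a point): Point on the vertical axis of the crank, 229 mm above the worktop, level with the handle's fold hinge. Press: grey C-frame 183 mm tall on a round base of 120 mm, bolted down; screw, foot and specimen lie on this axis. Crank: aluminium bar 14 mm wide, its top face 14 mm below this point, on a hub of 30 mm. Free, it takes 4 to 5 N along the circle at the upright handle (2 to 3 N left when paused).
- crank_pivot (a point): Middle of the fold hinge of the handle, at the outer end of the crank bar, 55 mm from the crank axis and 229 mm above the worktop; the hinge line is horizontal and at right angles to the line from the crank axis to here (tangential). The hinge cheeks are 21 mm wide over all. Goes round with the crank.
- handle_grip (a point): Point on the handle's centre line, 48 mm from the fold hinge. Handle: black round sleeve, 18 mm diameter, from 13 to 66 mm from the hinge, spinning freely about its own length. Folded (as found) it lies level over the crank bar, from the hinge in across the crank axis, its underside 5 mm above the bar; upright its top is 295 mm above the worktop.
- press_handle (a joint): Fold hinge of the handle, rad: 0 = folded flat (as found), 1.571 = upright, against its stop. It stays where left; swinging it up takes about 1 N at the sleeve.
- press_crank (a joint): Crank angle, rad, grows clockwise seen from above (the clamping way), limit 4.6; starts between 0 and 1.2. One rad lowers the foot by 10 mm. The foot meets the specimen after 1.5 to 4.1 rad of turning; how far must be felt, as the anvil under the specimen stands at different heights.
- press_foot: Round steel foot, 28 mm; origin at the centre of its underside. Bears on the specimen, a grey resin cylinder of 40 mm, about 20 mm tall, loose on the anvil. From contact the force at the handle rises by about 1 N per mm of its circle: 6 to 9 N paused (8 to 12 N moving) is a firm clamp, over 12 N paused (16 N moving) may crush. Let go, the screw keeps up to about 25 N of clamping by its friction.
- beaker: Small glass beaker, 46x52x56 mm, standing left of the press; origin at the centre of its underside. To be left alone.
- dropper: Brown dropper bottle, 33x34x102 mm, standing right of the press; origin at the centre of its underside. To be left alone.
- vial: Sample vial with screw cap, 24x24x46 mm, right of the press and nearer to the robot; origin at the centre of its underside. To be left alone.

How it is judged (in metres and radians):
On the way, in this order (a step that is already met when the one before it is completed fails the run):
1. the handle has been swung up and stands upright (value of joint press_handle above 1.42 rad), for 0.2 s.
2. the crank has been wound until the foot bears on the specimen with more than 10 N (contact force between press_foot and anything else above 10 N), for 0.2 s.
At the end, for the whole second after the job is handed in: The foot bears on the specimen with more than 10 N, the crank is at rest, the handle still stands within 0.27 rad of upright (contact force between press_foot and anything else above 10 N and value of joint press_handle above 1.3 rad and velocity of joint press_crank between -0.05 and 0.05 rad/s); the robot touches nothing.
It fails at once if the specimen is crushed: the foot bears on it with more than 70 N (contact force between press_foot and anything else above 70 N).
It fails at once if the crank is turned (hinge of the handle moved over 25 mm) with the handle not yet unfolded (distance of crank_pivot from where it was at the start of the episode above 0.025 m and value of joint press_handle below 1 rad).
It fails at once if the beaker, the dropper bottle or the vial is moved by more than 20 mm (distance of any of beaker, dropper, vial from where it was at the start of the episode above 0.02 m).
It also fails if it takes over 64 s, if anything falls off the work surface, if the arm or the gripper's body presses on something with over 40 N, if the wrist force passes 120 N, or if a joint passes its speed limit or range.

## Robot

A 6-joint arm with a two-finger parallel gripper is mounted at the origin on a cart in front of the work surface, level with it; the furniture and walls round the work are solid. World frame = base frame: x ahead of the robot, y to its left, z up, the work surface at z = 0. Lengths are in m, angles in degrees, forces in N, time in s.
With the tool pointing down it reaches from about 0.4 to 0.825 m from the base axis. Payload 7 kg.
Tool frame: the origin (TCP) lies on the front face of the gripper's body, between the roots of the fingers; the fingertips stand 66 mm ahead of it and the grasp point (between the pads) lies 47 mm ahead of it (ctrl.grasp_offset is the z of the grasp point in the tool frame, in m); z points along the fingers, y is the direction in which the jaws open and shut (so a half turn about z gives the same grasp; the last joint's range is limited). The gripper opens to 88 mm and grips with 3 to 60 N. Pads are 19 mm wide; open, the fingers measure 130 mm over their backs; the gripper's body (78 mm by 193 mm) begins 47 mm behind the grasp point.
Start: joints at [-57.978, 20.546, 0.682, 0, -70.136, -16.507], TCP at [0.181, -0.65, 0.292] pointing down, gripper open.
Joint ranges: [-176.03, 176.03], [-82.01, 121.73], [-58.28, 71.71], [-173.87, 95.51], [-174.79, -0.11], [-173.66, 173.66]. Speed limits (degrees/s): [136.94, 136.94, 172.46, 180, 180, 180].

## Interface

Orientations are given as [roll, pitch, yaw] about the fixed x, y, z axes, in that order (R = Rz(yaw) Ry(pitch) Rx(roll)).
In Python, from plant import ctrl gives the robot as it stands.
- The arm moves only by the shell command python3 -m creep 'ROWS'. ROWS is JSON, a list of rows, each a list of 7 numbers: the turn, a rotation vector about the tool's x, y, z in rad, then the shift along the tool's x, y, z in m, then the opening, from 0 (shut) to 1 (fully open). In form: [[wx, wy, wz, dx, dy, dz, grip], ...]. A call has 1 to 12 rows; each row is the pose to reach, as a shift and turn from the pose commanded when the call began, along the tool's axes at that moment; what a row does not reach only later rows make up. A row lasts 1/12 s, in which the tool goes at most 41.7 mm and 7.16 degrees, less where a joint would pass 70% of its speed; a pose out of reach is approached as far as the arm can. A call with a gripper value outside its range is refused whole. The fingers move at their own pace and stop on an object; the grip force is fixed at half the most. Time passes only in rows, so rows that repeat a pose let the fingers close. It gives the time, the measured TCP pose, the force and the opening at its end, in the units of the state.
- ctrl.get_obs(): the state, without advancing time (a new reading comes with each control period).
- ctrl.snapshot(name): name is "scene" or "top"; returns the picture (480x640x3 uint8, blue, green, red); there is no depth.
- ctrl.camera_model(name): a dict with "K" (3x3 intrinsics, pixels), "rvec" (rotation vector, rad) and "tvec" (3), from world to camera coordinates, as OpenCV has them. Camera axes: x right, y down, z forward; pixel columns grow to the right and rows downward; lengths in m; the calibration is good to about 2 mm. A picture is of the moment at which its call begins. camera_model takes no time and is no camera call.
- ctrl.close_job(): hands the job in, once; it reports no verdict.
The state is a dict: "clock": time; "joint_pos": joint angles; "qvel": joint speeds; "tau": joint torques, N m; "tool_pos": TCP position; "orientation": TCP orientation; "force": force on the tool from outside, world axes, zero at the start; "moment": the same for the moment, N m; "opening": finger opening in m.
Only numpy, scipy, OpenCV 4.12 (cv2) and the standard library are available. Lean on these libraries where they do the work, as an engineer would, in place of code of your own. Each camera call takes 0.05 s, during which the arm holds its last target.

## Working session

There is one attempt and no reset: what is moved stays moved. The work goes in short steps, Python scripts to look and compute and a shell command to move; the robot and the scene stay as the last step left them, time stands still between calls to the robot, and variables do not carry over. Pictures are saved under pics/ and viewed, and the job is handed in when it is done.

```bash
ls; mkdir -p pics; python3 - <<'E'
from plant import ctrl
import cv2
o=ctrl.get_obs();print(o)
for n in("scene","top"):
    cv2.imwrite(f"pics/{n}0.png",ctrl.snapshot(n));print(ctrl.camera_model(n))
E
```

```text
pics
{'clock': 0.0, 'joint_pos': array([-5.79750261e+01,  2.05910331e+01,  6.33471848e-01, -2.04580566e-02,
       -7.01355781e+01, -1.65068585e+01]), 'qvel': array([ 0.06724265,  0.11019628, -0.00734261, -0.0177123 ,  0.08737135,
       -0.10487292]), 'tau': array([-1.21117257e-03, -5.82717526e+01,  2.93045640e+01,  6.99696332e+00,
        6.82184284e-03, -1.43486518e-04]), 'tool_pos': array([ 0.18047239, -0.65002805,  0.29122378]), 'orientation': array([ 1.79905235e+02, -8.02708407e-03, -1.64488845e+02]), 'force': array([ 0.45303044, -0.01519701,  0.59279397]), 'moment': array([ 0.02954475, -0.00912022,  0.01613509]), 'opening': 0.0875594712189458}
{'K': array([[552.62681976,   0.        , 320.19992212],
       [  0.        , 552.62681976, 238.86974025],
       [  0.        ,   0.        ,   1.        ]]), 'rvec': array([ 0.89386961, -2.38071028,  1.20852775]), 'tvec': array([0.51432326, 0.19843382, 0.836702  ])}
{'K': array([[606.71876402,   0.        , 304.28361194],
       [  0.        , 606.71876402, 233.95629599],
       [  0.        ,   0.        ,   1.        ]]), 'rvec': array([ 2.11877284, -2.05759041,  0.24222294]), 'tvec': array([0.23694105, 0.53105117, 1.06914118])}
```

View pics/scene0.png

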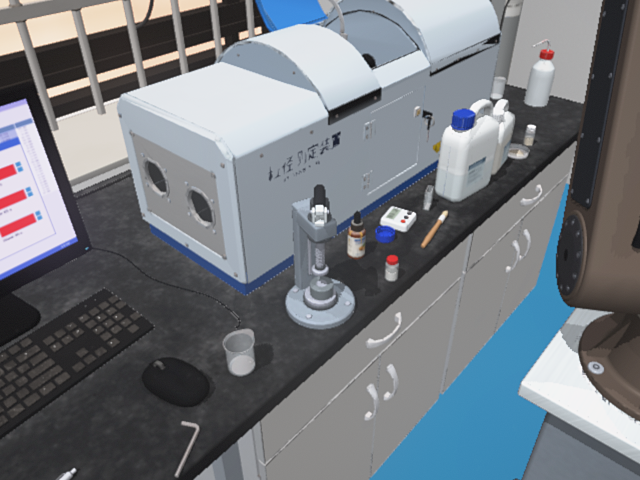

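View pics/top0.png

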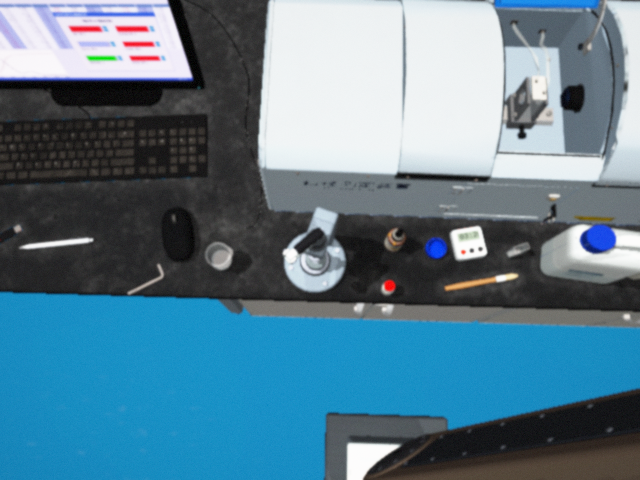

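```bash
python3 - <<'E'
import cv2
t=cv2.imread("pics/top0.png")[195:305,190:410];s=cv2.imread("pics/scene0.png")[170:340,270:420]
cv2.imwrite("pics/t1.png",cv2.resize(t,None,fx=3.6,fy=3.6,interpolation=2))
cv2.imwrite("pics/s1.png",cv2.resize(s,None,fx=3.5,fy=3.5,interpolation=2))
E
cat > h.py <<'E'
import numpy as np,cv2
from plant import ctrl
def ray(n,u,v):
    m=ctrl.camera_model(n);R=cv2.Rodrigues(m["rvec"])[0];c=-R.T@m["tvec"]
    d=R.T@np.linalg.inv(m["K"])@[u,v,1];return c,d/np.linalg.norm(d)
def onz(n,u,v,z):
    c,d=ray(n,u,v);return c+d*(z-c[2])/d[2]
def two(a,b):
    (c,d),(e,f)=ray("top",*a),ray("scene",*b)
    s=np.linalg.lstsq(np.c_[d,-f],e-c,rcond=None)[0]
    p,q=c+d*s[0],e+f*s[1];return (p+q)/2,np.linalg.norm(p-q)
def pj(n,p):
    m=ctrl.camera_model(n);return cv2.projectPoints(np.array(p,float).reshape(-1,1,3),m["rvec"],m["tvec"],m["K"],None)[0].reshape(-1,2)
E
```

```text
(no output)
```

View pics/t1.png

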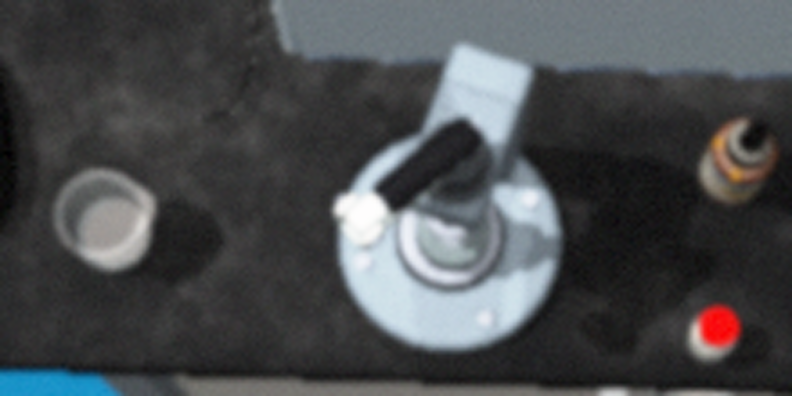

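View pics/s1.png

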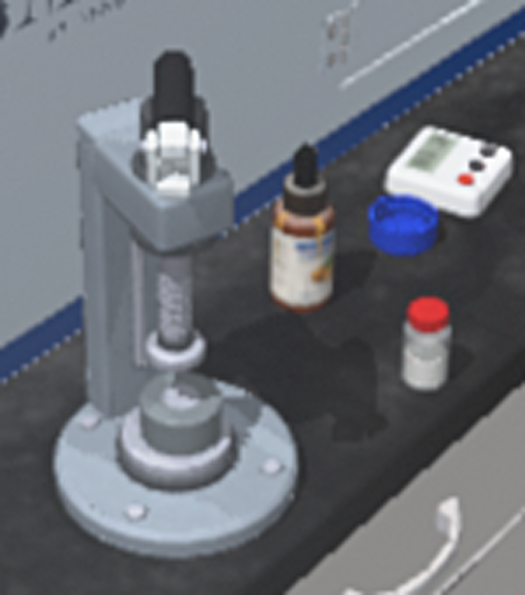

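The crops show the white hinge at top (290.6,255.6) and scene (319.7,211). The black sleeve tip is at top (319,233), and the base disc centre is near top (315,262). The handle points from the hinge toward the column.

```bash
python3 - <<'E'
from h import *
np.set_printoptions(precision=4,suppress=True)
print("hinge z.229",onz("top",290.6,255.6,.229),two((290.6,255.6),(319.7,211)))
print("tip",onz("top",317.5,234.5,.229))
t=cv2.imread("pics/top0.png")
# sleeve mask
g=t.max(2);m=np.zeros(g.shape,np.uint8);m[225:256,293:328]=(g[225:256,293:328]<45)*255
cs,_=cv2.findContours(m,0,2);c=max(cs,key=cv2.contourArea);r=cv2.minAreaRect(c);print(r,cv2.boxPoints(r))
for p in cv2.boxPoints(r):print(onz("top",*p,.229))
print("sleeve c",onz("top",*r[0],.229))
# base circle: left 338..563, bottom 352 in crop
for n,(u,v) in dict(l=(339,240),r=(563,240),b=(450,352)).items(): print(n,onz("top",u/3.6+190,v/3.6+195,.012))
print("s base", onz("scene",270+55/3.5,170+460/3.5,.012),onz("scene",270+298/3.5,170+465/3.5,.012),onz("scene",270+176/3.5,170+540/3.5,.012))
print("dropper",onz("top",394,240,.05),"vial",onz("top",388.5,287,.03),"beaker",onz("top",219,256,.03))
E
```

```text
hinge z.229 [0.4478 0.2705 0.229 ] (array([0.4472, 0.2702, 0.2297]), np.float64(0.001048710591398463))
tip [0.4833 0.229  0.229 ]
((309.1802978515625, 240.51638793945312), (9.730803489685059, 29.32044792175293), 50.19443130493164) [[294.8033 246.1639]
 [317.3279 227.3934]
 [323.5573 234.8688]
 [301.0327 253.6393]]
[0.4633 0.2644 0.229 ]
[0.495  0.2295 0.229 ]
[0.483  0.2193 0.229 ]
[0.4514 0.2542 0.229 ]
sleeve c [0.4731 0.2419 0.229 ]
l [0.4806 0.2905 0.012 ]
r [0.4841 0.17   0.012 ]
b [0.4217 0.2292 0.012 ]
s base [0.5249 0.2713 0.012 ] [0.4329 0.1961 0.012 ] [0.444  0.2736 0.012 ]
dropper [0.5207 0.0828 0.05  ] vial [0.434  0.0909 0.03  ] beaker [0.4845 0.4148 0.03  ]
```

```bash
python3 - <<'E'
import cv2
t=cv2.imread("pics/top0.png")[130:240,240:460];s=cv2.imread("pics/scene0.png")[70:310,100:340]
cv2.imwrite("pics/t2.png",cv2.resize(t,None,fx=3.6,fy=3.6))
cv2.imwrite("pics/s2.png",cv2.resize(s,None,fx=2.5,fy=2.5))
E
```

```text
(no output)
```

View pics/t2.png

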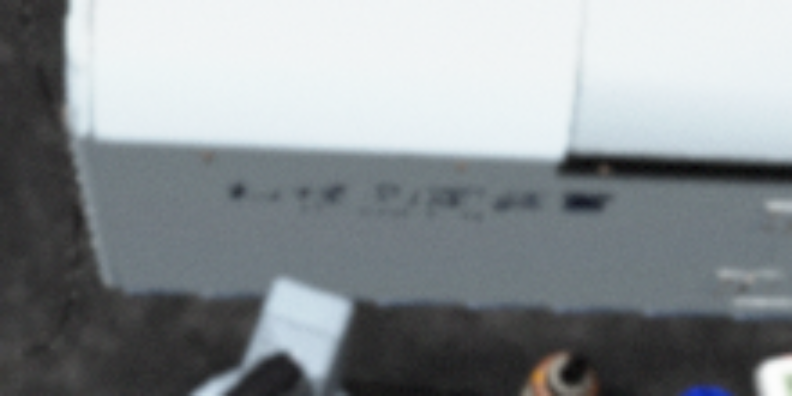

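View pics/s2.png

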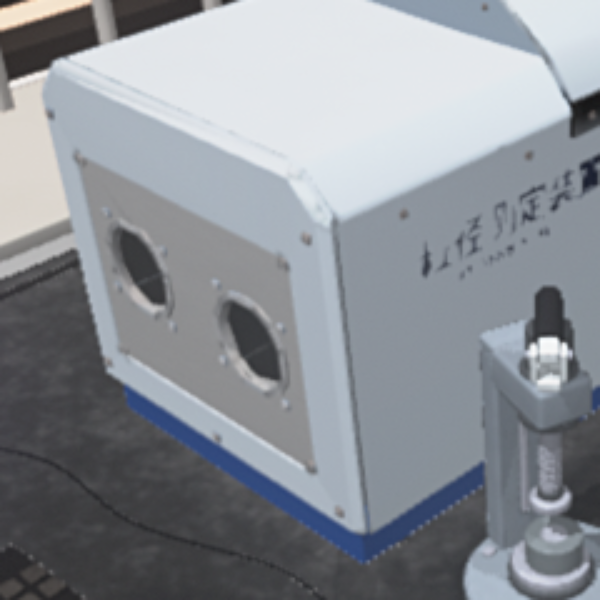

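The box's front left corner is at top (262,169)/scene (233,159) at its upper end, and top (271,211)/scene (246,294) at its foot.

```bash
python3 - <<'E'
from h import *
np.set_printoptions(precision=4,suppress=True)
print(two((262.2,168.9),(233.2,158.8)),onz("scene",246,294,0),onz("top",270.6,210.6,0))
print(onz("top",460,217,0), "jug cap",two((599,238),(463,118)))
E
```

```text
(array([0.5692, 0.3163, 0.2884]), np.float64(0.0013317354262686527)) [0.6012 0.2945 0.    ] [0.5862 0.3222 0.    ]
[ 0.5835 -0.0555  0.    ] jug cap (array([ 0.5012, -0.2387,  0.1841]), np.float64(0.0009491713481056827))
```

```bash
python3 - <<'E'
from h import *
np.set_printoptions(precision=4,suppress=True)
for z in np.arange(.27,.4,.015):
    p=onz("scene",216,140,z); q=onz("scene",328,108,z); print(z,p,pj("top",p)[0],q,pj("top",q)[0])
E
```

```text
0.27 [0.6644 0.2697 0.27  ] [295.1924 117.6869] [0.6131 0.0586 0.27  ] [428.1943 151.1868]
0.28500000000000003 [0.6391 0.2887 0.285 ] [282.3209 128.2547] [0.5898 0.0858 0.285 ] [412.649  161.2977]
0.30000000000000004 [0.6138 0.3077 0.3   ] [268.8858 139.2853] [0.5665 0.113  0.3   ] [396.4326 171.8451]
0.31500000000000006 [0.5885 0.3266 0.315 ] [254.8491 150.8097] [0.5432 0.1402 0.315 ] [379.5007 182.8579]
0.33000000000000007 [0.5632 0.3456 0.33  ] [240.1695 162.862 ] [0.5199 0.1674 0.33  ] [361.8048 194.3675]
0.3450000000000001 [0.5379 0.3646 0.345 ] [224.8018 175.4792] [0.4966 0.1945 0.345 ] [343.2921 206.4084]
0.3600000000000001 [0.5126 0.3836 0.36  ] [208.6966 188.7021] [0.4733 0.2217 0.36  ] [323.9047 219.0183]
0.3750000000000001 [0.4873 0.4025 0.375 ] [191.7993 202.5752] [0.45   0.2489 0.375 ] [303.579  232.2384]
0.3900000000000001 [0.462  0.4215 0.39  ] [174.05   217.1477] [0.4267 0.2761 0.39  ] [282.2454 246.1141]
```

```bash
cat >> h.py <<'E'
from scipy.spatial.transform import Rotation as Ro
def plan(*T):
    o=ctrl.get_obs();R=Ro.from_euler("xyz",o["orientation"],degrees=True)
    print("at",o["clock"],o["tool_pos"],o["orientation"],"F",o["force"],"op",o["opening"])
    for p,yaw in T:
        w=(R.inv()*Ro.from_euler("xyz",[180,0,yaw],degrees=True)).as_rotvec()
        print(np.round(w,3),np.round(R.inv().apply(np.array(p)-o["tool_pos"]),4))
E
python3 - <<'E'
from h import *
plan(((.40,-.42,.42),-130),((.52,-.1,.42),-90),((.477,.237,.42),-48))
E
```

```text
at 0.1 [ 0.18043614 -0.65007596  0.29132123] [ 1.79914124e+02 -8.86307651e-03 -1.64493479e+02] F [-0.41025275 -0.34510464 -0.12518749] op 0.08774757336998151
[ 0.001  0.    -0.602] [-0.2731  0.1632 -0.1285]
[ 1.0e-03  1.0e-03 -1.3e+00] [-0.4742  0.4395 -0.1281]
[ 1.000e-03  1.000e-03 -2.033e+00] [-0.5229  0.7757 -0.1276]
```

```bash
python3 -m creep '[[0,0,-0.1,-0.03,0.015,-0.02,1],[0,0,-0.2,-0.06,0.03,-0.05,1],[0,0,-0.6,-0.273,0.163,-0.128,1],[0,0,-0.6,-0.273,0.163,-0.128,1],[0,0,-0.6,-0.273,0.163,-0.128,1],[0,0,-0.6,-0.273,0.163,-0.128,1],[0,0,-0.6,-0.273,0.163,-0.128,1],[0,0,-0.6,-0.273,0.163,-0.128,1],[0,0,-0.9,-0.35,0.26,-0.128,1],[0,0,-1.1,-0.4,0.34,-0.128,1],[0,0,-1.2,-0.44,0.38,-0.128,1],[0,0,-1.3,-0.474,0.44,-0.128,1]]'
python3 - <<'E'
from h import *
plan(((.52,-.1,.42),-90),((.477,.237,.42),-48.3))
E
```

```text
clock: 1.1
tool_pos: [0.4535, -0.2756, 0.4182]
orientation: [180.0, 0.0, -101.1]
force: [1.7, 0.2, 0.6]
opening: 0.0875
at 1.1 [ 0.45351618 -0.27555986  0.41821314] [ 1.79981097e+02  9.17445985e-03 -1.01107109e+02] F [1.73797279 0.22907146 0.57796648] op 0.08749157100921658
[ 0.     0.    -0.194] [-0.1851 -0.0314 -0.0018]
[ 0.     0.    -0.922] [-0.5075  0.0757 -0.0017]
```

```bash
python3 -m creep '[[0,0,-0.19,-0.185,-0.03,0,1],[0,0,-0.3,-0.185,-0.03,0,1],[0,0,-0.4,-0.185,-0.03,0,1],[0,0,-0.5,-0.185,-0.03,0,1],[0,0,-0.6,-0.25,-0.01,0,1],[0,0,-0.92,-0.507,0.076,0,1],[0,0,-0.92,-0.507,0.076,0,1],[0,0,-0.92,-0.507,0.076,0,1],[0,0,-0.92,-0.507,0.076,0,1],[0,0,-0.92,-0.507,0.076,0,1],[0,0,-0.92,-0.507,0.076,0,1],[0,0,-0.92,-0.507,0.076,0,1]]'
python3 -m creep '[[0,0,0,0,0,0,1],[0,0,0,0,0,0,1],[0,0,0,0,0,0,1]]'
python3 - <<'E'
from h import *
plan(((.4774,.2367,.36),-48.3),((.4774,.2367,.285),-48.3))
cv2.imwrite("pics/s3.png",ctrl.snapshot("scene"))
E
```

```text
clock: 2.1
tool_pos: [0.4809, 0.2121, 0.4185]
orientation: [-180.0, 0.0, -48.7]
force: [2.0, -0.1, -0.1]
opening: 0.0879
clock: 2.35
tool_pos: [0.4817, 0.2103, 0.418]
orientation: [179.9, -0.0, -48.7]
force: [0.1, -0.3, -0.5]
opening: 0.0876
at 2.35 [0.48165546 0.21026648 0.41804865] [ 1.79940773e+02 -3.26312540e-03 -4.86837857e+01] F [ 0.1445233  -0.30724588 -0.48537007] op 0.08760411597683464
[ 0.001 -0.    -0.007] [-0.0227 -0.0143  0.058 ]
[ 0.001 -0.    -0.007] [-0.0227 -0.0144  0.133 ]
```

View pics/s3.png

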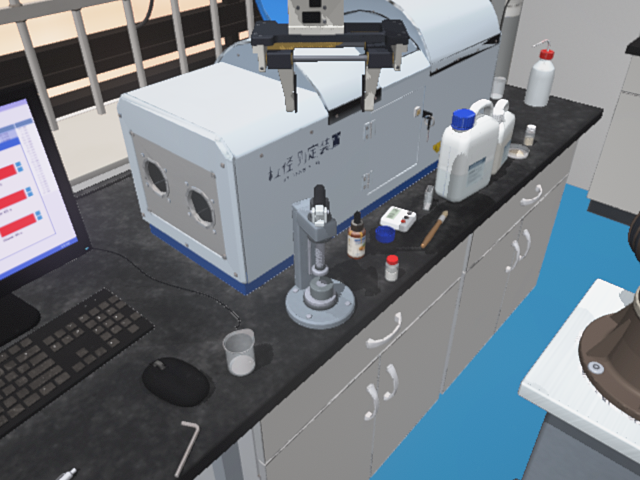

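The gripper is above the press with its jaws across the sleeve. Descending.

```bash
python3 -m creep '[[0,0,-0.007,-0.0227,-0.0143,0,1],[0,0,-0.007,-0.0227,-0.0143,0.03,1],[0,0,-0.007,-0.0227,-0.0143,0.058,1],[0,0,-0.007,-0.0227,-0.0143,0.058,1],[0,0,-0.007,-0.0227,-0.0143,0.08,1],[0,0,-0.007,-0.0227,-0.0143,0.09,1],[0,0,-0.007,-0.0227,-0.0143,0.09,1],[0,0,-0.007,-0.0227,-0.0143,0.09,1]]'
python3 - <<'E'
from h import *
plan(((.4774,.2367,.285),-48.3))
cv2.imwrite("pics/s4.png",cv2.resize(ctrl.snapshot("scene")[100:280,230:410],None,fx=3.3,fy=3.3))
cv2.imwrite("pics/t4.png",cv2.resize(ctrl.snapshot("top")[195:305,220:380],None,fx=4.5,fy=4.5))
E
```

```text
clock: 3.07
tool_pos: [0.4781, 0.236, 0.3293]
orientation: [180.0, -0.0, -48.4]
force: [0.1, 0.3, 0.9]
opening: 0.0879
at 3.0667 [0.47812302 0.23599094 0.32932904] [ 1.79997185e+02 -2.92038946e-02 -4.83998915e+01] F [0.13444221 0.30126021 0.90436442] op 0.08785326490235787
[ 0.    -0.001 -0.002] [-0.001   0.0001  0.0443]
```

View pics/s4.png

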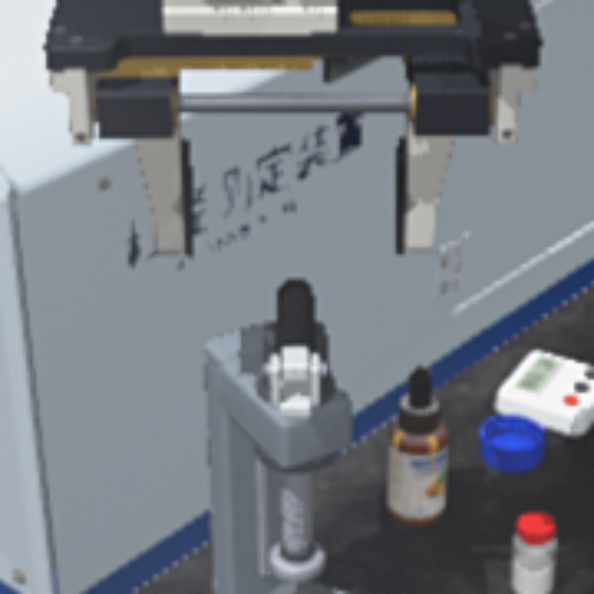

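View pics/t4.png

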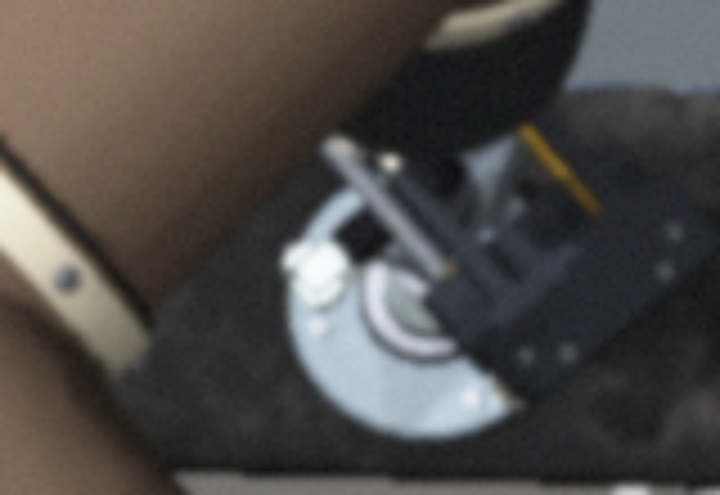

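The jaws straddle the sleeve: fingertips at scene crop (170,250) and (420,250), sleeve at (295,310). Going down the rest and closing.

```bash
python3 -m creep '[[0,0,-0.002,-0.001,0,0.02,1],[0,0,-0.002,-0.001,0,0.035,1],[0,0,-0.002,-0.001,0,0.044,1],[0,0,-0.002,-0.001,0,0.044,1],[0,0,-0.002,-0.001,0,0.044,0.5]]'
python3 -m creep '[[0,0,0,0,0,0,0.3],[0,0,0,0,0,0,0.25],[0,0,0,0,0,0,0.2],[0,0,0,0,0,0,0.1],[0,0,0,0,0,0,0.1],[0,0,0,0,0,0,0.1],[0,0,0,0,0,0,0.1]]'
python3 - <<'E'
from h import *
plan(((.4774,.2367,.285),-48.3))
cv2.imwrite("pics/s5.png",cv2.resize(ctrl.snapshot("scene")[100:280,230:410],None,fx=3.3,fy=3.3))
E
```

```text
clock: 3.58
tool_pos: [0.4774, 0.2375, 0.2852]
orientation: [-180.0, -0.0, -48.2]
force: [0.1, 0.5, 0.4]
opening: 0.0847
clock: 4.17
tool_pos: [0.477, 0.2374, 0.2845]
orientation: [-180.0, -0.0, -48.2]
force: [-0.8, 0.8, -0.5]
opening: 0.0398
at 4.1667 [0.47703662 0.23740949 0.28453241] [-1.79992118e+02 -1.20698777e-03 -4.82307582e+01] F [-0.77617948  0.84894757 -0.54857787] op 0.03982279000370558
[-0.    -0.     0.001] [ 0.0008  0.0002 -0.0005]
```

View pics/s5.png

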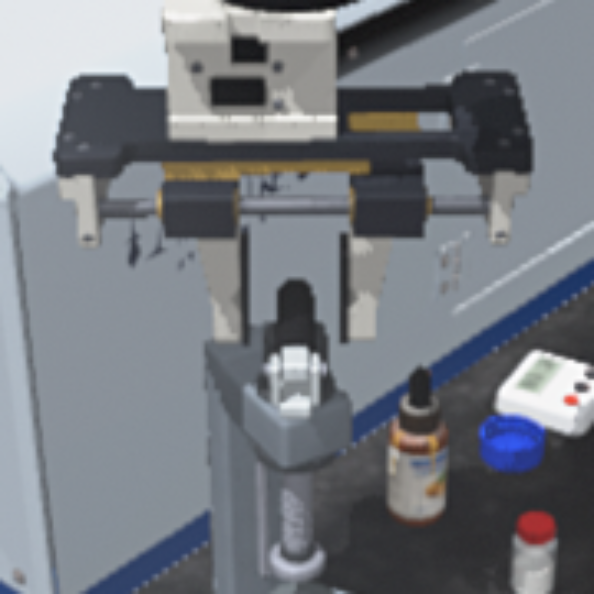

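Jaws are centred on the sleeve and still closing.

```bash
python3 -m creep '[[0,0,0,0,0,0,0.1],[0,0,0,0,0,0,0.1],[0,0,0,0,0,0,0.1],[0,0,0,0,0,0,0.1],[0,0,0,0,0,0,0.1],[0,0,0,0,0,0,0.1]]'
python3 - <<'E'
from h import *
plan(((.4774,.2367,.285),-48.3))
H=np.array([.4475,.2703]);
# arc: tool x = inward; handle point 45mm
for a in range(0,100,10):
    t=np.radians(a);print(a,round(.045*(np.cos(t)-1),4),round(-.045*np.sin(t),4))
E
```

```text
clock: 4.72
tool_pos: [0.477, 0.2374, 0.2844]
orientation: [-180.0, -0.0, -48.2]
force: [0.7, 0.7, -0.3]
opening: 0.0166
at 4.7167 [0.47704779 0.23740121 0.28443186] [-1.79998156e+02 -4.51669685e-04 -4.82330521e+01] F [ 0.73675673  0.72456362 -0.33059342] op 0.016597685696640798
[-0.    -0.     0.001] [ 0.0008  0.0002 -0.0006]
0 0.0 -0.0
10 -0.0007 -0.0078
20 -0.0027 -0.0154
30 -0.006 -0.0225
40 -0.0105 -0.0289
50 -0.0161 -0.0345
60 -0.0225 -0.039
70 -0.0296 -0.0423
80 -0.0372 -0.0443
90 -0.045 -0.045
```

```bash
python3 -m creep '[[0,0,0,0,0,0,0.1],[0,0,0,-0.0003,0,-0.004,0.1],[0,0,0,-0.0007,0,-0.0078,0.1],[0,0,0,-0.0015,0,-0.0115,0.1],[0,0,0,-0.0027,0,-0.0154,0.1],[0,0,0,-0.0042,0,-0.019,0.1],[0,0,0,-0.006,0,-0.0225,0.1],[0,0,0,-0.006,0,-0.0225,0.1]]'
python3 - <<'E'
from h import *
plan(((.4774,.2367,.285),-48.3))
cv2.imwrite("pics/s6.png",cv2.resize(ctrl.snapshot("scene")[100:280,230:410],None,fx=3.3,fy=3.3))
E
```

```text
clock: 5.38
tool_pos: [0.4728, 0.2421, 0.3076]
orientation: [-180.0, 0.0, -48.2]
force: [0.7, 1.4, -4.6]
opening: 0.0173
at 5.3833 [0.4727737  0.2421317  0.30757345] [-1.79980552e+02  1.27710819e-02 -4.82171955e+01] F [ 0.73497108  1.36721309 -4.61482847] op 0.017254564183621035
[-0.     0.     0.001] [0.0071 0.0002 0.0226]
```

View pics/s6.png

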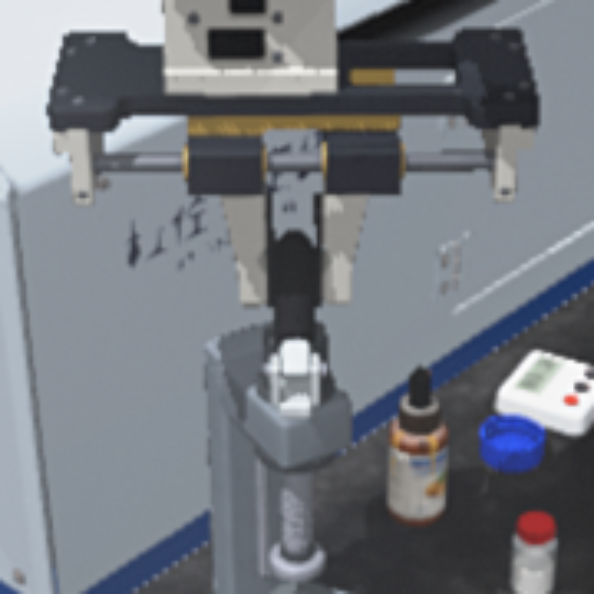

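The handle is lifting with the jaws; its tip is at crop (295,240). Continuing the arc.

```bash
python3 -m creep '[[0,0,0,-0.002,0,-0.0034,0.1],[0,0,0,-0.0045,0,-0.0064,0.1],[0,0,0,-0.0072,0,-0.0093,0.1],[0,0,0,-0.010,0,-0.012,0.1],[0,0,0,-0.0132,0,-0.0144,0.1],[0,0,0,-0.0165,0,-0.0165,0.1],[0,0,0,-0.020,0,-0.0183,0.1],[0,0,0,-0.0236,0,-0.0198,0.1],[0,0,0,-0.0275,0,-0.0211,0.1],[0,0,0,-0.0312,0,-0.0218,0.1],[0,0,0,-0.035,0,-0.0223,0.1],[0,0,0,-0.039,0,-0.0225,0.1]]'
python3 - <<'E'
from h import *
plan(((.4774,.2367,.285),-48.3))
cv2.imwrite("pics/s7.png",cv2.resize(ctrl.snapshot("scene")[100:280,230:410],None,fx=3.3,fy=3.3))
cv2.imwrite("pics/t7.png",cv2.resize(ctrl.snapshot("top")[195:305,220:380],None,fx=4.5,fy=4.5))
E
```

```text
clock: 6.43
tool_pos: [0.4476, 0.2705, 0.3315]
orientation: [-179.9, -0.1, -48.2]
force: [3.8, -5.7, 5.2]
opening: 0.0171
at 6.4333 [0.44762167 0.2704736  0.33150372] [-1.79911914e+02 -1.35899675e-01 -4.82110985e+01] F [ 3.77406583 -5.70029977  5.17610437] op 0.017081659682323176
[-0.002 -0.002  0.002] [0.0449 0.0004 0.0466]
```

View pics/s7.png

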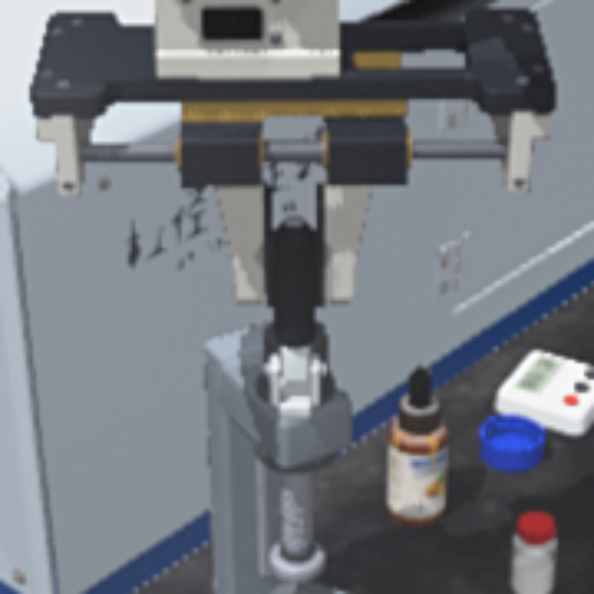

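View pics/t7.png

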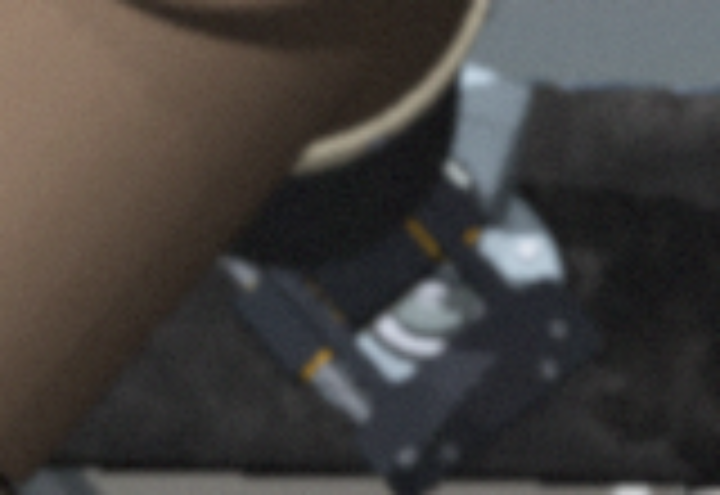

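```bash
python3 - <<'E'
from h import *
H=np.array([.4475,.2703]);d=np.array([.664,-.747])
for a in (60,70,80,90,100):
    t=np.radians(a);p=[[*(H+d*r*np.cos(t)),.229+r*np.sin(t)] for r in(0,.04,.066)]
    print(a,(pj("scene",p)-[230,100])*3.3)
E
python3 -m creep '[[0,0,0,-0.003,0,0,0.1],[0,0,0,-0.003,0,0,0.1],[0,0,0,-0.003,0,0,0.1]]'
```

```text
60 [[294.19010174 367.27371232]
 [293.46577413 273.0850028 ]
 [292.99070386 211.30873609]]
70 [[294.19010174 367.27371232]
 [293.47276829 274.60636856]
 [292.99529889 212.92540132]]
80 [[294.19010174 367.27371232]
 [293.50218437 279.03510601]
 [293.03773707 219.46082375]]
90 [[294.19010174 367.27371232]
 [293.55364058 286.30174562]
 [293.11820971 230.9052887 ]]
100 [[294.19010174 367.27371232]
 [293.62594892 296.2320271 ]
 [293.23540822 247.05267506]]
clock: 6.78
tool_pos: [0.4456, 0.2728, 0.3317]
orientation: [-179.9, -0.1, -48.2]
force: [2.3, -4.6, 6.5]
opening: 0.0175
```

```bash
python3 -m creep '[[0,0,0,-0.002,0,0,0.1],[0,0,0,-0.003,0,0,0.1],[0,0,0,-0.003,0,0,0.1]]'
python3 - <<'E'
from h import *
cv2.imwrite("pics/s8.png",cv2.resize(ctrl.snapshot("scene")[140:240,270:370],None,fx=6,fy=6,interpolation=2))
E
```

```text
clock: 7.03
tool_pos: [0.4437, 0.275, 0.3317]
orientation: [-179.9, -0.1, -48.2]
force: [3.0, -6.2, 6.1]
opening: 0.0173
```

View pics/s8.png

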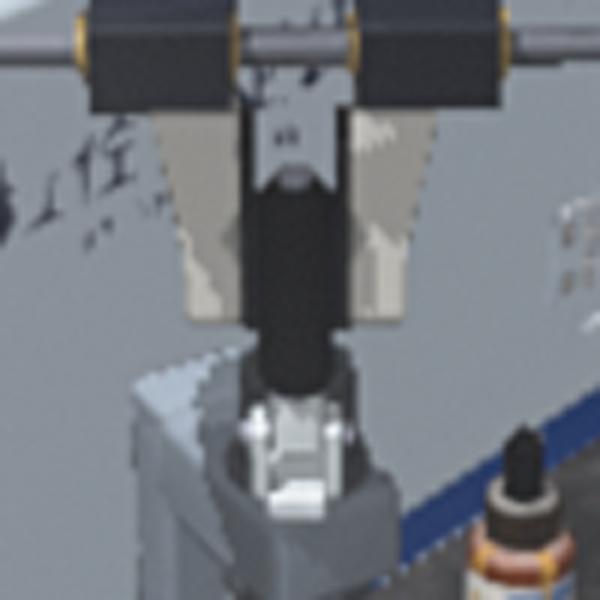

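```bash
python3 -m creep '[[0,0,0,-0.001,0,0,0.1],[0,0,0,-0.002,0,0,0.1],[0,0,0,-0.003,0,0,0.1],[0,0,0,-0.003,0,0,0.1]]'
python3 - <<'E'
from h import *
cv2.imwrite("pics/s9.png",cv2.resize(ctrl.snapshot("scene")[140:240,270:370],None,fx=6,fy=6,interpolation=2))
E
```

```text
clock: 7.42
tool_pos: [0.4419, 0.2768, 0.3317]
orientation: [-179.9, -0.2, -48.2]
force: [5.1, -6.3, 6.2]
opening: 0.0171
```

View pics/s9.png

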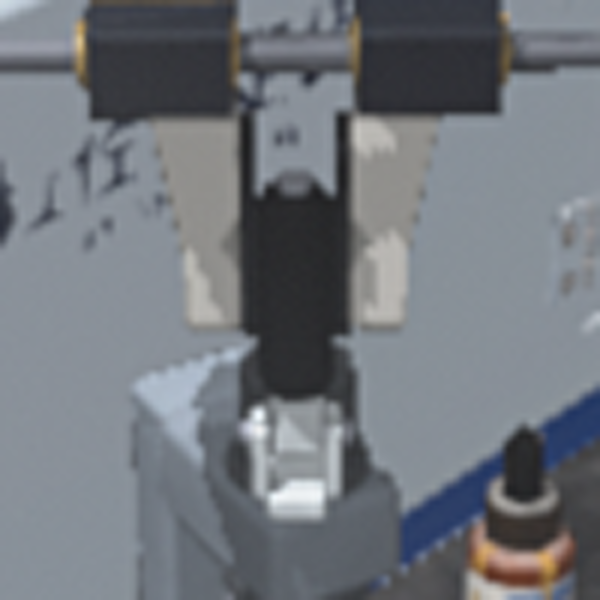

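```bash
python3 -m creep '[[0,0,0,-0.001,0,-0.0005,0.1],[0,0,0,-0.002,0,-0.001,0.1],[0,0,0,-0.003,0,-0.001,0.1],[0,0,0,-0.004,0,-0.001,0.1],[0,0,0,-0.004,0,-0.001,0.1]]'
python3 - <<'E'
from h import *
cv2.imwrite("pics/s10.png",cv2.resize(ctrl.snapshot("scene")[140:240,270:370],None,fx=6,fy=6,interpolation=2))
E
```

```text
clock: 7.88
tool_pos: [0.4404, 0.2781, 0.3318]
orientation: [180.0, -0.4, -48.3]
force: [16.0, -14.7, -3.0]
opening: 0.017
```

View pics/s10.png

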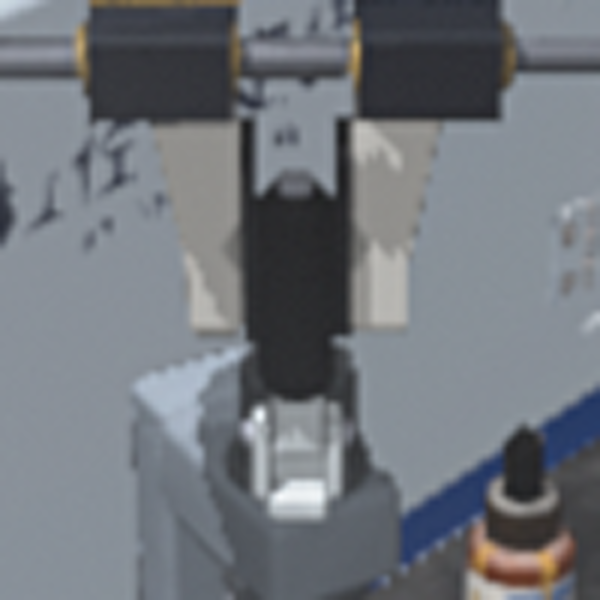

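Force jumped to 22 N without further movement, so the hinge stop is reached and the handle is upright. The end face is at scene (319.5,171). I'll check where the upright handle is relative to the tool.

```bash
python3 - <<'E'
from h import *
np.set_printoptions(precision=4,suppress=True)
print(onz("scene",270+296/6,140+185/6,.295), onz("scene",270+296/6,140+178/6,.295))
o=ctrl.get_obs();print(o["tool_pos"],o["force"],o["moment"],o["orientation"])
E
python3 -m creep '[[0,0,0,0.002,0,0,0.25],[0,0,0,0.0025,0,0,0.3],[0,0,0,0.0025,0,0,0.35],[0,0,0,0.0025,0,0,0.4],[0,0,0,0.0025,0,0,0.45]]'
python3 - <<'E'
from h import *
cv2.imwrite("pics/s11.png",cv2.resize(ctrl.snapshot("scene")[140:240,270:370],None,fx=6,fy=6,interpolation=2))
cv2.imwrite("pics/t11.png",cv2.resize(ctrl.snapshot("top")[205:305,240:360],None,fx=6,fy=6))
E
```

```text
[0.4454 0.2716 0.295 ] [0.4475 0.2692 0.295 ]
[0.4405 0.2781 0.3318] [ 16.4108 -14.3059  -3.1395] [-5.294  -6.1937  0.0664] [179.9945  -0.3703 -48.2543]
clock: 8.35
tool_pos: [0.4397, 0.2792, 0.3307]
orientation: [-180.0, 0.0, -48.2]
force: [0.5, -0.2, -0.3]
opening: 0.0364
```

View pics/s11.png

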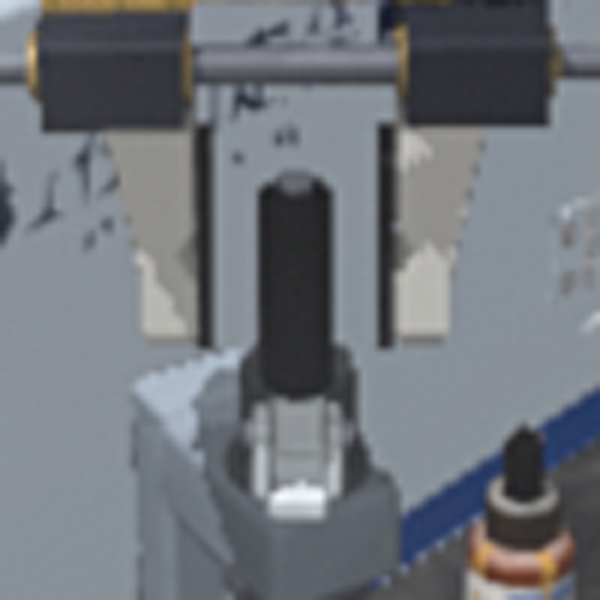

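View pics/t11.png

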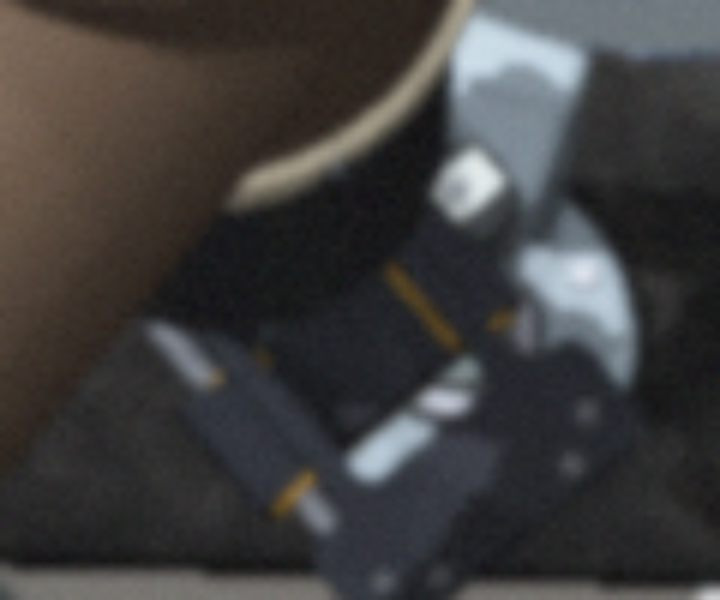

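The handle stands upright by itself, with its tip at scene (319,170), or about (0.446,0.2705), straight above the hinge. The jaws had slid about 10 mm along the pads, so I'll recentre and turn the tool to yaw 0. That puts the gripper's narrow side toward the box. Then I'll regrip.

```bash
python3 -m creep '[[0,0,0,0.005,0,0,0.45],[0,0,0,0.0105,0,0,0.45],[0,0,-0.12,0.0105,0,0,0.45],[0,0,-0.24,0.0105,0,0,0.45],[0,0,-0.36,0.0105,0,0,0.45],[0,0,-0.48,0.0105,0,0,0.45],[0,0,-0.6,0.0105,0,0,0.45],[0,0,-0.72,0.0105,0,0,0.45],[0,0,-0.841,0.0105,0,0,0.45],[0,0,-0.841,0.0105,0,0,0.45],[0,0,-0.841,0.0105,0,0,0.45]]'
python3 - <<'E'
from h import *
plan(((.4467,.2709,.331),0))
cv2.imwrite("pics/s12.png",cv2.resize(ctrl.snapshot("scene")[120:240,260:380],None,fx=5,fy=5,interpolation=2))
E
```

```text
clock: 9.37
tool_pos: [0.4473, 0.2707, 0.3304]
orientation: [180.0, 0.0, -0.3]
force: [-0.2, -0.0, -0.1]
opening: 0.0391
at 9.3667 [0.44726948 0.27069599 0.33042987] [ 1.79997601e+02  1.15023524e-03 -2.81570347e-01] F [-0.17995289 -0.00810232 -0.06218329] op 0.03907060103557242
[ 0.     0.    -0.005] [-0.0006 -0.0002 -0.0006]
```

View pics/s12.png

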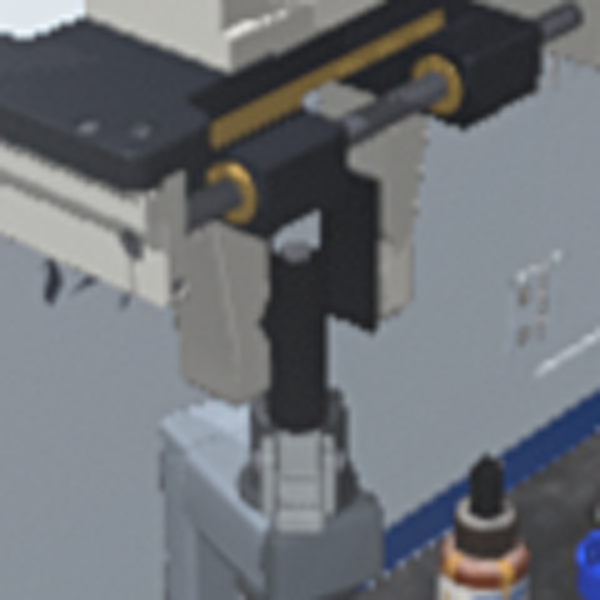

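The sleeve is centred between the open pads at crop (298,330), clear of the hinge cheeks. Closing.

```bash
python3 -m creep '[[0,0,0,0,0,0,0.3],[0,0,0,0,0,0,0.2],[0,0,0,0,0,0,0.1],[0,0,0,0,0,0,0.1],[0,0,0,0,0,0,0.1],[0,0,0,0,0,0,0.1]]'
cat >> h.py <<'E'
A=np.array([.4830,.2296]);Rr=.055
def wind(step,n,phi=None):
    o=ctrl.get_obs();p=o["tool_pos"][:2]-A
    if phi is None: phi=np.degrees(np.arctan2(p[1],p[0]))
    f=o["force"];t=np.radians(phi);er=np.array([np.cos(t),np.sin(t)]);et=np.array([np.sin(t),-np.cos(t)])
    print("phi",round(phi,1),"r",round(np.linalg.norm(p)*1e3,1),"F rad %.1f tan(cw resist) %.1f z %.1f"%(f[:2]@er,-f[:2]@et,f[2]),"z",o["tool_pos"][2].round(4),o["orientation"].round(1),"op",o["opening"].round(4))
    for k in range(1,n+1):
        a=t-k*step/Rr/1e3
        q=Rr*np.array([np.cos(a)-np.cos(t),np.sin(a)-np.sin(t)])
        print(k,np.round([q[0],-q[1]],4))
E
python3 -c "
from h import *
wind(4,12)"
```

```text
clock: 9.92
tool_pos: [0.447, 0.2708, 0.3305]
orientation: [180.0, 0.0, -0.1]
force: [-1.1, -0.1, 0.5]
opening: 0.0169Traceback (most recent call last):
  File "<string>", line 3, in <module>
    wind(4,12)
    ~~~~^^^^^^
  File "h.py", line 26, in wind
    print("phi",round(phi,1),"r",round(np.linalg.norm(p)*1e3,1),"F rad %.1f tan(cw resist) %.1f z %.1f"%(f[:2]@er,-f[:2]@et,f[2]),"z",o["tool_pos"][2].round(4),o["orientation"].round(1),"op",o["opening"].round(4))
                                                                                                                                                                                               ^^^^^^^^^^^^^^^^^^
AttributeError: 'float' object has no attribute 'round'
```

```bash
sed -i 's/o\["opening"\].round(4)/round(o["opening"],4)/' h.py; python3 -c "
from h import *
wind(3,12)"
```

```text
phi 131.1 r 54.7 F rad 0.6 tan(cw resist) 0.9 z 0.5 z 0.3305 [ 1.8e+02  0.0e+00 -1.0e-01] op 0.0169
1 [ 0.0023 -0.0019]
2 [ 0.0047 -0.0037]
3 [ 0.0072 -0.0053]
4 [ 0.0098 -0.0068]
5 [ 0.0125 -0.0082]
6 [ 0.0152 -0.0094]
7 [ 0.018  -0.0105]
8 [ 0.0209 -0.0114]
9 [ 0.0238 -0.0121]
10 [ 0.0268 -0.0127]
11 [ 0.0297 -0.0132]
12 [ 0.0327 -0.0134]
```

```bash
python3 -m creep '[[0,0,0,0.0023,-0.0019,0,0.1],[0,0,0,0.0047,-0.0037,0,0.1],[0,0,0,0.0072,-0.0053,0,0.1],[0,0,0,0.0098,-0.0068,0,0.1],[0,0,0,0.0125,-0.0082,0,0.1],[0,0,0,0.0152,-0.0094,0,0.1]]'
python3 -c "
from h import *
wind(3,12)
cv2.imwrite('pics/s13.png',cv2.resize(ctrl.snapshot('scene')[120:240,260:380],None,fx=5,fy=5,interpolation=2))"
```

```text
clock: 10.42
tool_pos: [0.4625, 0.2805, 0.3304]
orientation: [180.0, 0.0, -0.0]
force: [-3.9, -2.3, 2.9]
opening: 0.0171
phi 111.9 r 54.9 F rad -0.7 tan(cw resist) 4.5 z 2.9 z 0.3304 [180.   0.  -0.] op 0.0171
1 [ 0.0028 -0.001 ]
2 [ 0.0057 -0.0019]
3 [ 0.0086 -0.0027]
4 [ 0.0115 -0.0032]
5 [ 0.0145 -0.0036]
6 [ 0.0175 -0.0039]
7 [ 0.0205 -0.004 ]
8 [ 0.0235 -0.0039]
9 [ 0.0265 -0.0037]
10 [ 0.0295 -0.0033]
11 [ 0.0324 -0.0027]
12 [ 0.0353 -0.002 ]
```

View pics/s13.png

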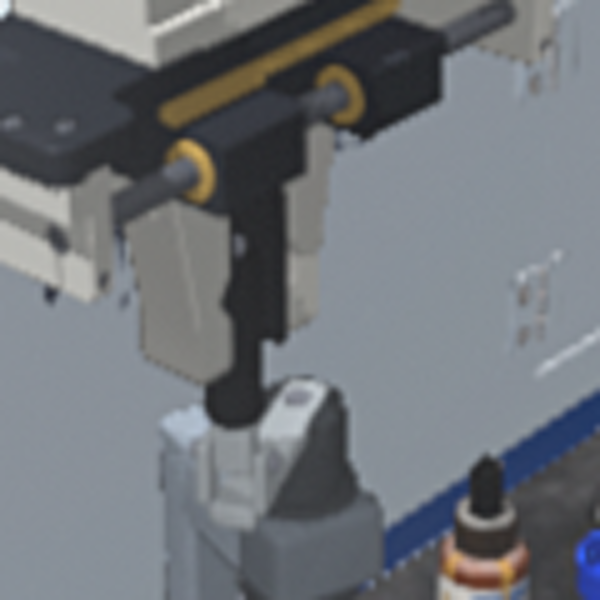

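The crank turns with 4.5 N of resistance, which matches the stated free value, and the handle stays upright in the jaws. Winding on.

```bash
python3 -m creep '[[0,0,0,0.0028,-0.001,0,0.1],[0,0,0,0.0057,-0.0019,0,0.1],[0,0,0,0.0086,-0.0027,0,0.1],[0,0,0,0.0115,-0.0032,0,0.1],[0,0,0,0.0145,-0.0036,0,0.1],[0,0,0,0.0175,-0.0039,0,0.1],[0,0,0,0.0205,-0.004,0,0.1],[0,0,0,0.0235,-0.0039,0,0.1],[0,0,0,0.0265,-0.0037,0,0.1],[0,0,0,0.0295,-0.0033,0,0.1],[0,0,0,0.0324,-0.0027,0,0.1],[0,0,0,0.0353,-0.002,0,0.1]]'
python3 -c "
from h import *
wind(3,12)"
```

```text
clock: 11.47
tool_pos: [0.4979, 0.2826, 0.3304]
orientation: [-180.0, -0.0, -0.0]
force: [-4.5, 1.6, 2.3]
opening: 0.0171
phi 74.3 r 55.1 F rad 0.3 tan(cw resist) 4.8 z 2.3 z 0.3304 [-180.   -0.   -0.] op 0.0171
1 [0.0029 0.0009]
2 [0.0057 0.0019]
3 [0.0084 0.0031]
4 [0.0111 0.0045]
5 [0.0137 0.006 ]
6 [0.0162 0.0076]
7 [0.0187 0.0094]
8 [0.021  0.0113]
9 [0.0232 0.0133]
10 [0.0253 0.0154]
11 [0.0273 0.0177]
12 [0.0291 0.02  ]
```

```bash
python3 -m creep '[[0,0,0,0.0029,0.0009,0,0.1],[0,0,0,0.0057,0.0019,0,0.1],[0,0,0,0.0084,0.0031,0,0.1],[0,0,0,0.0111,0.0045,0,0.1],[0,0,0,0.0137,0.006,0,0.1],[0,0,0,0.0162,0.0076,0,0.1],[0,0,0,0.0187,0.0094,0,0.1],[0,0,0,0.021,0.0113,0,0.1]]'
python3 -c "
from h import *
wind(2.5,5)
cv2.imwrite('pics/s14.png',cv2.resize(ctrl.snapshot('scene')[120:330,230:410],None,fx=2.8,fy=2.8,interpolation=2))"
```

```text
clock: 12.13
tool_pos: [0.5191, 0.2712, 0.3305]
orientation: [-180.0, -0.0, -0.0]
force: [-1.3, 5.5, 0.3]
opening: 0.0168
phi 49.1 r 55.1 F rad 3.3 tan(cw resist) 4.6 z 0.3 z 0.3305 [-180.   -0.   -0.] op 0.0168
1 [0.0019 0.0017]
2 [0.0036 0.0034]
3 [0.0053 0.0053]
4 [0.0069 0.0072]
5 [0.0084 0.0092]
```

View pics/s14.png

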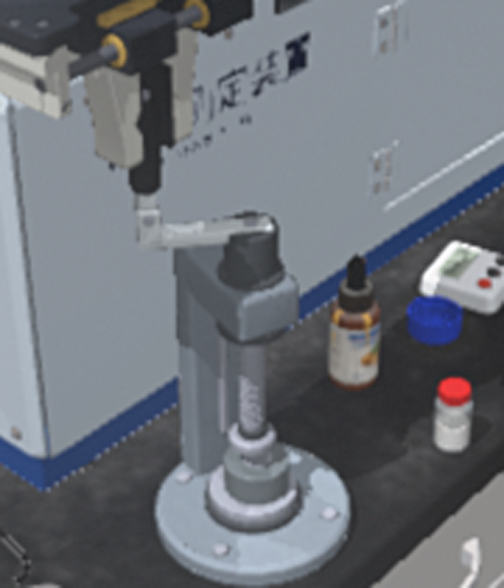

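The foot at crop (250,440) is now close above the specimen. From here I'll take short steps and feel for contact.

```bash
python3 -m creep '[[0,0,0,0.0019,0.0017,0,0.1],[0,0,0,0.0036,0.0034,0,0.1],[0,0,0,0.0053,0.0053,0,0.1]]'
python3 -c "
from h import *
wind(2.5,5)"
```

```text
clock: 12.43
tool_pos: [0.5243, 0.266, 0.3305]
orientation: [-179.9, -0.1, -0.0]
force: [-1.4, 5.5, -1.1]
opening: 0.0175
phi 41.4 r 55.1 F rad 2.6 tan(cw resist) 5.0 z -1.1 z 0.3305 [-1.799e+02 -1.000e-01 -0.000e+00] op 0.0175
1 [0.0016 0.0019]
2 [0.0031 0.0039]
3 [0.0046 0.0059]
4 [0.0059 0.0081]
5 [0.0071 0.0102]
```

```bash
python3 -m creep '[[0,0,0,0.0016,0.0019,0,0.1],[0,0,0,0.0031,0.0039,0,0.1],[0,0,0,0.0046,0.0059,0,0.1]]'
python3 -c "
from h import *
wind(2.5,5)"
```

```text
clock: 12.68
tool_pos: [0.529, 0.26, 0.3305]
orientation: [-180.0, -0.1, -0.0]
force: [0.1, 4.6, -0.6]
opening: 0.0173
phi 33.5 r 55.1 F rad 2.6 tan(cw resist) 3.7 z -0.6 z 0.3305 [-1.8e+02 -1.0e-01 -0.0e+00] op 0.0173
1 [0.0013 0.0021]
2 [0.0026 0.0043]
3 [0.0037 0.0065]
4 [0.0047 0.0088]
5 [0.0057 0.0111]
```

```bash
python3 -m creep '[[0,0,0,0.0013,0.0021,0,0.1],[0,0,0,0.0026,0.0043,0,0.1],[0,0,0,0.0037,0.0065,0,0.1]]'
python3 -c "
from h import *
wind(2.5,5)
cv2.imwrite('pics/s15.png',cv2.resize(ctrl.snapshot('scene')[230:330,270:370],None,fx=6,fy=6,interpolation=2))"
```

```text
clock: 12.93
tool_pos: [0.5327, 0.2534, 0.3305]
orientation: [-180.0, -0.1, -0.0]
force: [0.4, 5.2, -0.8]
opening: 0.0171
phi 25.6 r 55.1 F rad 2.6 tan(cw resist) 4.5 z -0.8 z 0.3305 [-1.8e+02 -1.0e-01 -0.0e+00] op 0.0171
1 [0.001  0.0023]
2 [0.002  0.0046]
3 [0.0028 0.007 ]
4 [0.0035 0.0094]
5 [0.0041 0.0118]
```

View pics/s15.png

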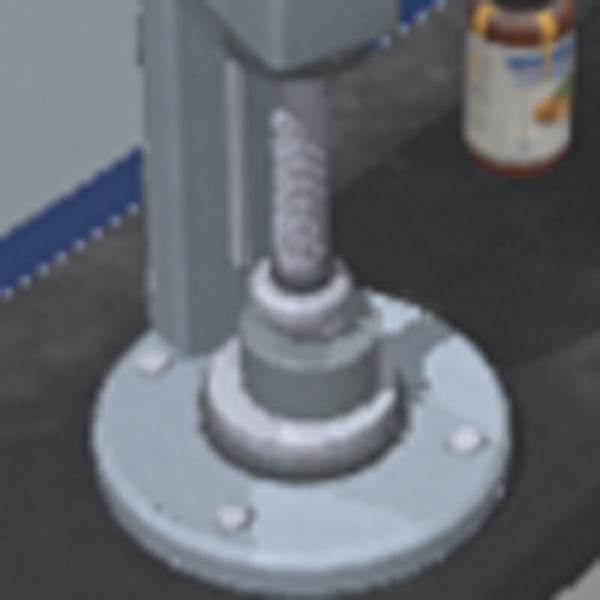

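The foot's lower front edge is at about crop row 333, and contact should put it near 360. That leaves roughly 8-10 mm, or 45-55 mm of circle.

```bash
python3 -m creep '[[0,0,0,0.001,0.0023,0,0.1],[0,0,0,0.002,0.0046,0,0.1],[0,0,0,0.0028,0.007,0,0.1],[0,0,0,0.0035,0.0094,0,0.1]]'
python3 -c "
from h import *
wind(2.5,4)"
```

```text
clock: 13.32
tool_pos: [0.5362, 0.244, 0.3305]
orientation: [-180.0, -0.1, -0.0]
force: [1.2, 4.5, -0.9]
opening: 0.0169
phi 15.2 r 55.1 F rad 2.3 tan(cw resist) 4.0 z -0.9 z 0.3305 [-1.8e+02 -1.0e-01 -0.0e+00] op 0.0169
1 [0.0006 0.0024]
2 [0.0011 0.0049]
3 [0.0015 0.0074]
4 [0.0017 0.0098]
```

```bash
python3 -m creep '[[0,0,0,0.0006,0.0024,0,0.1],[0,0,0,0.0011,0.0049,0,0.1],[0,0,0,0.0015,0.0074,0,0.1],[0,0,0,0.0017,0.0098,0,0.1]]'
python3 -c "
from h import *
wind(2.5,4)"
```

```text
clock: 13.65
tool_pos: [0.5378, 0.234, 0.3305]
orientation: [-180.0, -0.1, -0.0]
force: [2.1, 4.1, -1.4]
opening: 0.0166
phi 4.6 r 55.0 F rad 2.4 tan(cw resist) 4.0 z -1.4 z 0.3305 [-1.8e+02 -1.0e-01 -0.0e+00] op 0.0166
1 [0.0001 0.0025]
2 [0.0002 0.005 ]
3 [0.0001 0.0075]
4 [-0.0001  0.01  ]
```

```bash
python3 -m creep '[[0,0,0,0.0001,0.0025,0,0.1],[0,0,0,0.0002,0.005,0,0.1],[0,0,0,0.0001,0.0075,0,0.1]]'
python3 -c "
from h import *
wind(2.5,4)
cv2.imwrite('pics/s16.png',cv2.resize(ctrl.snapshot('scene')[130:330,240:400],None,fx=3,fy=3,interpolation=2))"
```

```text
clock: 13.9
tool_pos: [0.5379, 0.2264, 0.3306]
orientation: [-180.0, -0.1, -0.0]
force: [3.7, 3.3, -1.2]
opening: 0.0169
phi -3.3 r 55.0 F rad 3.5 tan(cw resist) 3.5 z -1.2 z 0.3306 [-1.8e+02 -1.0e-01 -0.0e+00] op 0.0169
1 [-0.0002  0.0025]
2 [-0.0005  0.005 ]
3 [-0.0009  0.0074]
4 [-0.0015  0.0099]
```

View pics/s16.png

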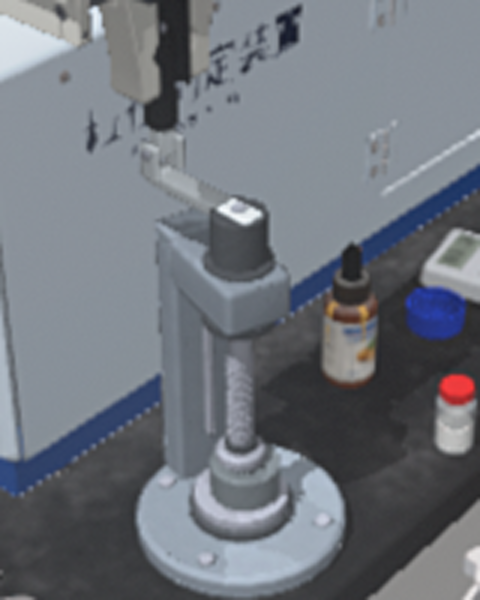

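The foot at crop (240,460) is almost on the specimen.

```bash
python3 -m creep '[[0,0,0,-0.0001,0.0025,0,0.1],[0,0,0,-0.0003,0.005,0,0.1]]'
python3 -c "
from h import *
wind(2.5,3)"
```

```text
clock: 14.12
tool_pos: [0.5374, 0.2215, 0.3305]
orientation: [180.0, -0.0, -0.0]
force: [3.0, 4.6, -1.5]
opening: 0.0174
phi -8.5 r 55.0 F rad 2.3 tan(cw resist) 5.0 z -1.5 z 0.3305 [180.  -0.  -0.] op 0.0174
1 [-0.0004  0.0025]
2 [-0.001   0.0049]
3 [-0.0016  0.0073]
```

```bash
python3 -m creep '[[0,0,0,-0.0004,0.0025,0,0.1],[0,0,0,-0.0009,0.0049,0,0.1]]'
python3 -c "
from h import *
wind(2.5,3)"
```

```text
clock: 14.28
tool_pos: [0.5364, 0.2164, 0.3305]
orientation: [180.0, -0.0, -0.0]
force: [2.2, 4.3, -1.2]
opening: 0.0171
phi -13.9 r 55.0 F rad 1.1 tan(cw resist) 4.7 z -1.2 z 0.3305 [180.  -0.  -0.] op 0.0171
1 [-0.0007  0.0024]
2 [-0.0014  0.0048]
3 [-0.0023  0.0071]
```

```bash
python3 -m creep '[[0,0,0,-0.0007,0.0024,0,0.1],[0,0,0,-0.0014,0.0048,0,0.1]]'
python3 -c "
from h import *
wind(2.5,3)"
```

```text
clock: 14.45
tool_pos: [0.5352, 0.2125, 0.3306]
orientation: [-179.9, -0.1, -0.0]
force: [5.4, 10.4, -3.9]
opening: 0.0173
phi -18.1 r 54.9 F rad 1.9 tan(cw resist) 11.5 z -3.9 z 0.3306 [-1.799e+02 -1.000e-01 -0.000e+00] op 0.0173
1 [-0.0008  0.0024]
2 [-0.0018  0.0047]
3 [-0.0028  0.0069]
```

Resistance rose from 4.7 to 11.5 N. Pausing to read it at rest.

```bash
python3 -m creep '[[0,0,0,0,0,0,0.1],[0,0,0,0,0,0,0.1],[0,0,0,0,0,0,0.1],[0,0,0,0,0,0,0.1]]'
python3 -c "
from h import *
wind(2,2)
cv2.imwrite('pics/s17.png',cv2.resize(ctrl.snapshot('scene')[230:330,270:370],None,fx=6,fy=6,interpolation=2))"
```

```text
clock: 14.78
tool_pos: [0.5353, 0.2127, 0.3305]
orientation: [-179.9, -0.1, -0.0]
force: [4.9, 7.4, -2.7]
opening: 0.0173
phi -17.9 r 54.9 F rad 2.3 tan(cw resist) 8.6 z -2.7 z 0.3305 [-1.799e+02 -1.000e-01 -0.000e+00] op 0.0173
1 [-0.0007  0.0019]
2 [-0.0014  0.0038]
```

View pics/s17.png

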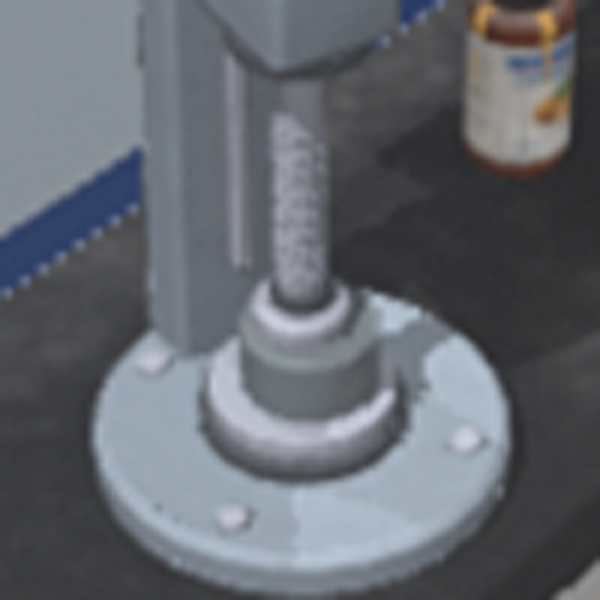

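It reads 8.6 N paused, inside the 6-9 N firm-clamp band, and the foot visibly sits on the specimen. Letting go, then rising straight up.

```bash
python3 -m creep '[[0,0,0,0,0,0,0.2],[0,0,0,0,0,0,0.25],[0,0,0,0,0,0,0.3],[0,0,0,0,0,0,0.35],[0,0,0,0,0,0,0.4],[0,0,0,0,0,0,0.45],[0,0,0,0,0,0,0.5],[0,0,0,0,0,0,0.5]]'
python3 -c "
from h import *
wind(2,1)
cv2.imwrite('pics/s18.png',cv2.resize(ctrl.snapshot('scene')[120:320,230:390],None,fx=3,fy=3,interpolation=2))"
```

```text
clock: 15.5
tool_pos: [0.5347, 0.2116, 0.3304]
orientation: [180.0, 0.0, -0.1]
force: [-0.4, 0.3, -0.5]
opening: 0.0429
phi -19.2 r 54.7 F rad -0.4 tan(cw resist) 0.1 z -0.5 z 0.3304 [ 1.8e+02  0.0e+00 -1.0e-01] op 0.0429
1 [-0.0007  0.0019]
```

View pics/s18.png

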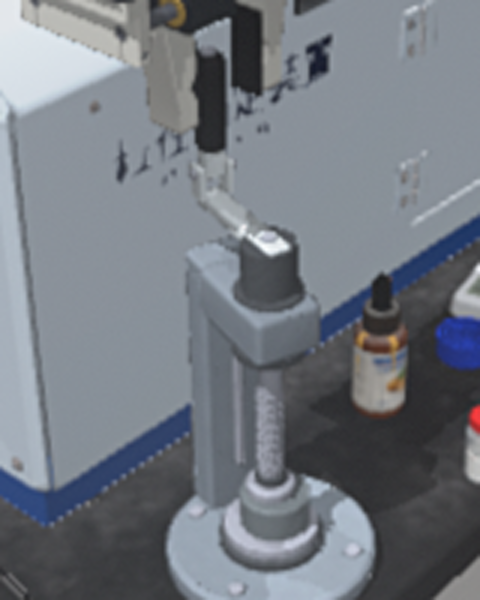

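```bash
python3 -m creep '[[0,0,0,0,0,0,0.6],[0,0,0,0,0,-0.003,0.6],[0,0,0,0,0,-0.01,0.6],[0,0,0,0,0,-0.03,0.6],[0,0,0,0,0,-0.06,0.6],[0,0,0,0,0,-0.1,0.6],[0,0,0,0,0,-0.13,0.6],[0,0,0,-0.05,0,-0.13,0.6],[0,0,0,-0.05,0,-0.13,0.6],[0,0,0,-0.05,0,-0.13,0.6],[0,0,0,-0.05,0,-0.13,0.6],[0,0,0,-0.05,0,-0.13,0.6]]'
python3 -c "
from h import *
wind(2,1)
cv2.imwrite('pics/s19.png',ctrl.snapshot('scene'))
cv2.imwrite('pics/s20.png',cv2.resize(ctrl.snapshot('scene')[140:330,240:400],None,fx=3,fy=3,interpolation=2))"
```

```text
clock: 16.55
tool_pos: [0.485, 0.2119, 0.4606]
orientation: [180.0, -0.0, -0.0]
force: [-0.0, 0.4, -0.8]
opening: 0.0528
phi -83.5 r 17.8 F rad -0.4 tan(cw resist) 0.0 z -0.8 z 0.4606 [180.  -0.  -0.] op 0.0528
1 [-0.002   0.0002]
```

View pics/s19.png

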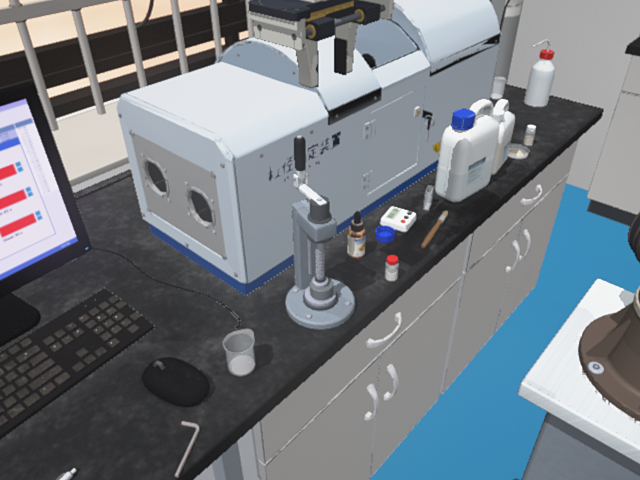

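View pics/s20.png

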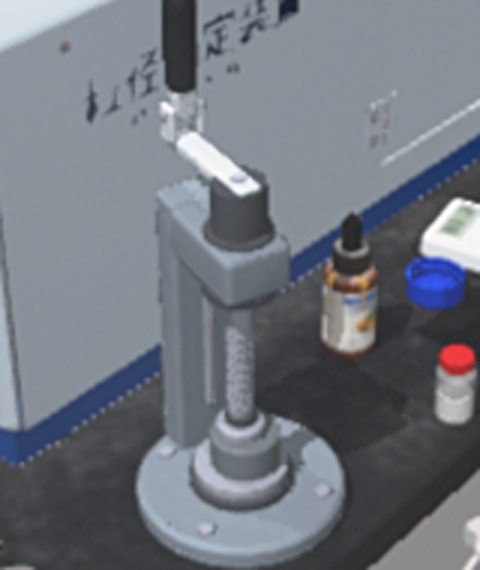

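```bash
python3 -c "
from h import *
for p in (-5,-12,-18,-24):
    t=np.radians(p);print(p,pj('scene',[*(A+.055*np.array([np.cos(t),np.sin(t)])),.295]),pj('scene',[*(A+.055*np.array([np.cos(t),np.sin(t)])),.242]))
i=cv2.imread('pics/s19.png')
m=np.zeros(i.shape[:2],np.uint8);m[125:180,285:315]=(i[125:180,285:315].max(2)<70)*255
c=max(cv2.findContours(m,0,2)[0],key=cv2.contourArea);print(cv2.boundingRect(c),cv2.minAreaRect(c))
a=cv2.imread('pics/s19.png').astype(int);b=cv2.imread('pics/scene0.png').astype(int)
for n,(y0,y1,x0,x1) in dict(beaker=(325,380,215,262),drop=(205,262,343,372),vial=(250,285,380,402)).items(): print(n,abs(a-b)[y0:y1,x0:x1].mean())"
```

```text
-5 [[293.35000124 139.09393729]] [[294.528358   170.73911893]]
-12 [[296.9265257 137.7825232]] [[297.9688158  169.34604059]]
-18 [[300.22190102 136.81991132]] [[301.14050089 168.32366498]]
-24 [[303.69455094 136.01451261]] [[304.48412474 167.46857276]]
(294, 138, 11, 33) ((299.0, 154.0), (32.0, 10.0), 90.0)
beaker 1.7700838168923276
drop 8.396854204476709
vial 4.0
```

```bash
python3 -m creep '[[0,0,0,0,0,0,0.6],[0,0,0,0,0,0,0.6],[0,0,0,0,0,0,0.6],[0,0,0,0,0,0,0.6],[0,0,0,0,0,0,0.6],[0,0,0,0,0,0,0.6],[0,0,0,0,0,0,0.6],[0,0,0,0,0,0,0.6]]'
python3 -c "
from h import *
s=ctrl.snapshot('scene').astype(float);b=cv2.imread('pics/s19.png').astype(float)
g=lambda i:np.float32(cv2.cvtColor(np.uint8(i),6)[130:215,285:340])
print(cv2.phaseCorrelate(g(b),g(s)),abs(s-b)[130:330,280:360].mean())
q=cv2.imread('pics/scene0.png').astype(float)
for n,(y0,y1,x0,x1) in dict(beaker=(325,380,215,262),drop=(205,262,343,372),vial=(250,285,380,402)).items():
    f=lambda i:np.float32(cv2.cvtColor(np.uint8(i),6)[y0:y1,x0:x1]);print(n,cv2.phaseCorrelate(f(q),f(s)))
"
```

```text
clock: 17.32
tool_pos: [0.4848, 0.2119, 0.4605]
orientation: [-180.0, -0.0, -0.0]
force: [-0.4, 0.2, 0.1]
opening: 0.0525
((-0.016244516315136792, -0.012384032074194806), 1.0037146583751395) 0.6065
beaker ((-0.016766394910867177, -0.0477404091659821), 0.9980204496118757)
drop ((-0.0030604019274846905, -0.07529964892205498), 0.8609195152918497)
vial ((-0.010188253739858766, 0.02222644870242263), 0.9563335100257838)
```

The crank is at rest and the neighbouring objects have not moved. Handing in.

```bash
python3 -c "
from plant import ctrl
print(ctrl.close_job())"
```

```text
the job is handed in; nothing more can be done
None
```

I swung the handle up to its stop, wound the crank about 2.6 rad clockwise until the foot bore firmly on the specimen, then let go. I handed the job in at about 17 s of the 64 s allowed. No verdict was reported.

- **Handle:** the upright stop showed as a jump to 22 N at the tool. On that first grip the jaws slid about 10 mm off the sleeve's centre, so I opened, recentred and regripped before winding. After release the handle still stands upright in the images.
- **Clamp:** free winding took about 4 to 5 N. At contact the resistance rose to 11.5 N moving and 8.6 N paused, inside the 6–9 N firm band and below the crushing limit.
- **After letting go:** the handle looks about 3° back from where I stopped. That is either a small springback or camera calibration error. The foot force itself can't be measured, so how much clamping remains is inferred from the paused force and the foot sitting on the specimen.
- **Last checks:** two pictures about 0.8 s apart showed no crank movement. The beaker, dropper bottle and vial had shifted by less than 0.1 pixel, and the robot was clear with no force on the tool.

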